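# Load two sample jars in the incubator and hold the thermometer through its slot

### The job

Set the two sample jars upright in the two empty pockets of the incubator's lid, one in each and fully down, so that both openings are closed. Then take the chamber's temperature: pick up the thermometer by its red-capped half, pass its clear end at a slant through the narrow slot in the lid until more than half of its length is inside (straight down, the chamber is too shallow for that), and finish while holding it there, its end in free air at least a centimetre from the chamber's floor and walls, the thermometer touching nothing but the gripper. The thermometer is glass, so do not press it against the incubator, and leave the beaker and the tape roll where they are.

Things in the scene. Friction and masses are not known exactly. Their poses are not given: they have to be found in the camera images.
- incubator: Bench incubator, fixed: white box, clear front window, aluminium lid, grey control module at its right (-y) end. Origin: on the bench under the chamber's centre; x to its back, y along it to the left seen from the front, z up. Chamber 170 (x) by 250 (y) mm, walls 5, inner floor 12 and flat lid top 120 mm above the bench, lid plate 4 mm; the module, as high, runs from y = -125 to -177 mm.
- slot (a point): Centre of the thermometer slot at the lid's top (44 mm before the incubator's origin), same axes. Cut through the 4 mm lid: 24 mm wide (x), 58 mm long (y), thin black rubber edge 2 mm high. Empty chamber below: 108 mm from the lid's top to the inner floor, 120 mm to the inner end walls at +y and -y, 36 mm to the window; the jar cups begin 52 mm behind.
- pocket_left (a point): Centre of the floor of the left jar pocket; axes as the incubator's. Round bore of 58 mm in the lid with a closed cup below it, its floor 34 mm under the lid's top (86 mm above the bench), at x = +40, y = +66 mm from the incubator's origin; black rubber ring round the mouth.
- pocket_right (a point): The same for the right jar pocket, at x = +40, y = -66 mm from the incubator's origin.
- jar_red: Closed sample jar of brown soil with a red cap, loose, 0.12 kg: 54 mm diameter, 70 mm high, the cap (52 mm diameter) being the top 14 mm. Origin: centre of its underside, z up. Seated in a pocket it stands 36 mm above the lid. Either jar may go in either pocket.
- jar_green: The same jar with a green cap.
- thermometer: Glass thermometer in its clear tube with a red cap at one end, loose, 0.05 kg, lying on the bench: 233 mm long, about 15 mm thick and as high as it is wide. Origin: on its underside (7.5 mm below its centre line as it lies), half way along it. Its y axis runs along it and points to the clear end, away from the red cap (the last 22 mm); z is up as it lies.
- middle (a point): The middle of the thermometer, on its centre line (7.5 mm above the body's origin in its z).
- tip (a point): The clear, uncapped end of the thermometer, on its centre line, 116.5 mm from the middle (its +y end).
- beaker: Bystander, loose: glass beaker. Origin: centre of its underside. 73 mm diameter, 87 mm high.
- tape_roll: Bystander, loose: roll of brown tape. Origin: centre of its underside. 68 mm diameter, 24 mm high, lying flat.

How it is judged:
By the outcome, as a careful person would: the job done as asked, in the order asked, and still so for the second after the job is handed in, while the arm keeps its last pose, push and grip.
It also fails if it takes over 72 s, if anything falls off the work surface, if the arm or the gripper's body presses on something with over 40 N, if the wrist force passes 120 N, or if a joint passes its speed limit or range.

### The arm

A 6-joint arm with a two-finger parallel gripper is mounted at the origin on a cart in front of the work surface, level with it; the furniture and walls round the work are solid. World frame = base frame: x ahead of the robot, y to its left, z up, the work surface at z = 0. Lengths are in m, angles in rad, forces in N, time in s.
With the tool pointing down it reaches from about 0.225 to 0.875 m from the base axis. Payload 3.4 kg.
Tool frame: the origin (TCP) lies at the very end of the fingers, on their centre line; the grasp point (between the pads) lies 19 mm behind it; z points along the fingers, y is the line along which they close (so a half turn about z gives the same grasp; the last joint's range is limited). The gripper opens to 85 mm and grips with 20 to 120 N. Pads are 22 mm wide; open, the fingers measure 114 mm over their backs; the gripper's body (76 mm by 85 mm) begins 54 mm behind the grasp point. The pads swing forward as they close: fully open they stand 13 mm farther back than shut.
Start: joints at [1.12, 0.276, 1.505, -0, 1.361, -0.121], TCP at [0.186, 0.544, 0.231] pointing down, gripper open.
Joint ranges: [-2.89, 2.89], [-0.75, 2.08], [0.22, 2.7], [-1.18, 4.32], [0.11, 2.71], [-2.7, 2.7]. Speed limits (rad/s): [2.57, 2.57, 3.14, 3.14, 3.14, 3.14].

### API

Orientations are given as a unit quaternion [w, x, y, z].
In Python, from rig import manip gives the robot as it stands. The module is installed in compiled form; this text tells all that it offers.
- The arm moves only by the tool play_rows, never from a script. Its argument "motion" is a list of rows, each a list of 5 numbers: the shift along the tool's x, y, z in units of 40 mm (1.0 is 40 mm), then the turn about the tool's z in units of 10 degrees (1.0 is 10 degrees), then the finger opening in mm, from 0 to 85.4. A call has 1 to 5 rows; each row is the pose to reach, as a shift and turn from the pose commanded when the call began, along the tool's axes at that moment; what a row does not reach only later rows make up. A row lasts 1/8 s, in which the tool goes at most 62.5 mm and 10.7 degrees, less where a joint would pass 70% of its speed; a pose out of reach is approached as far as the arm can. A call with a gripper value outside its range is refused whole. The fingers move at their own pace and stop on an object; "newtons" is the grip in N (left out, the last holds). Time passes only in rows, so rows that repeat a pose let the fingers close. It gives the time, the measured TCP pose, the force, the opening and the grip force at its end, in the units of the state.
- manip.get_state(): the state, without advancing time (a new reading comes with each control period).
- manip.get_image(name): name is "scene" or "top" or "wrist"; returns a dict with "img" (400x640x3 uint8, red, green, blue), "range_z" (400x640 float32, m along the optical axis (not along the pixel's ray), 0 where there is no reading), "fx", "fy", "cx", "cy" (pixels), "D" ([k1, k2, p1, p2, k3] as OpenCV has them; the pictures are not rectified), "R" (3x3) and "t" (3): a world point X has camera coordinates R X + t. Camera axes: x right, y down, z forward; pixel columns grow to the right and rows downward; lengths in m; the calibration is good to about 2 mm. A picture is of the moment at which its call begins.
- manip.sign_off(): hands the job in; it is judged then, once.
The state is a dict: "clock": time; "qpos": joint angles; "qd": joint speeds; "effort": joint torques, N m; "position": TCP position; "ee_rot": TCP orientation; "contact_force": force on the tool from outside, world axes, zero at the start; "moment": the same for the moment, N m; "width": finger opening in m; "gripper_force": force on a finger pad.
Only numpy, scipy, OpenCV 4.12 (cv2) and the standard library are available. Lean on these libraries where they do the work, as an engineer would, in place of code of your own. Each camera call takes 0.05 s, during which the arm holds its last target. There are 200 camera calls.

## Working session

There is one attempt and no reset: what is moved stays moved. The work goes in short steps, Python scripts to look and compute and a tool call to move; the robot and the scene stay as the last step left them, time stands still between calls to the robot, and variables do not carry over. Pictures are saved under pics/ and viewed, at most 12 in all, crops included, and the job is handed in when it is done.

Besides the shell and the picture viewer there is one more tool, called after ">>>" in YAML: its name, and indented under it one key for each argument. play_rows: Moves the arm, as the interface text tells. Its arguments: {"type":"object","properties":{"motion":{"type":"array","items":{"type":"array","items":{"type":"number"}}},"newtons":{"type":"number"}},"required":["motion"]}

```bash
mkdir -p pics; cat > h.py <<'E'
import numpy as np, cv2
from rig import manip
def grab(n):
    d=manip.get_image(n); d['K']=np.array([[d['fx'],0,d['cx']],[0,d['fy'],d['cy']],[0,0,1]]); d['D']=np.array(d['D'],float); d['R']=np.array(d['R']); d['t']=np.array(d['t']); return d
def save(d,f): cv2.imwrite('pics/'+f,d['img'][:,:,::-1])
def ray(d,uv):
    p=cv2.undistortPoints(np.array(uv,float).reshape(-1,1,2),d['K'],d['D']).reshape(-1,2)
    r=np.c_[p,np.ones(len(p))]@d['R']; return -d['R'].T@d['t'], r   # r scaled z=1
def onplane(d,uv,z):
    c,r=ray(d,uv); return c+r*((z-c[2])/r[:,2])[:,None]
def cloud(d):
    v,u=np.nonzero(d['range_z']>0); c,r=ray(d,np.c_[u,v]); return u,v,c+r*d['range_z'][v,u][:,None]
def proj(d,X):
    return cv2.projectPoints(np.array(X,float).reshape(-1,1,3),cv2.Rodrigues(d['R'])[0],d['t'],d['K'],d['D'])[0].reshape(-1,2)
E
python3 - <<'E'
from h import *
print(manip.get_state())
for n in('scene','top'):
    d=grab(n); save(d,n+'0.png'); print(n,-d['R'].T@d['t'],d['R'][2])
E
```

```text
{'clock': 0.0, 'qpos': array([ 1.11997990e+00,  2.76599622e-01,  1.50613397e+00, -9.35200717e-06,
        1.36070615e+00, -1.20987946e-01]), 'qd': array([ 0.00268028, -0.00050735, -0.00102428, -0.00101764,  0.0007525 ,
       -0.00089333]), 'effort': array([-1.61758158e-03, -4.16788995e+01, -2.45797920e+01, -5.04945765e-04,
        1.13681317e-02, -2.04887976e-05]), 'position': array([0.18599995, 0.54352394, 0.23043675]), 'ee_rot': array([-2.56072982e-04,  1.64166701e-01,  9.86432178e-01, -8.87340872e-04]), 'contact_force': array([ 0.5433176 , -0.20233659,  0.54245918]), 'moment': array([ 0.02745382,  0.01963752, -0.00074775]), 'gripper_force': 0.0, 'width': 0.08526315693304211}
scene [-0.36762897 -0.4528645   0.86554435] [ 0.69911796  0.41232073 -0.58414526]
top [0.5095965  0.09824716 0.93447404] [ 0.08211566 -0.01898929 -0.99644188]
```

View pics/scene0.png

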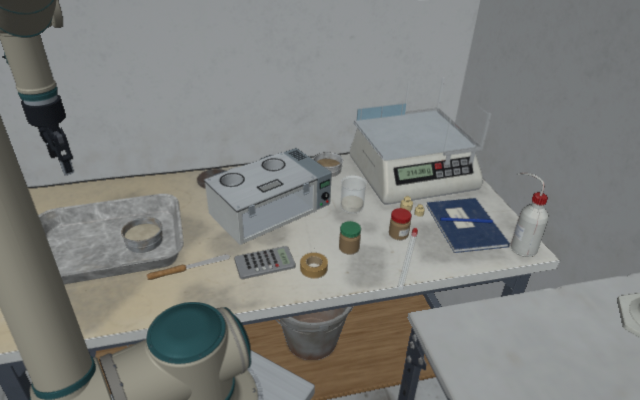

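View pics/top0.png

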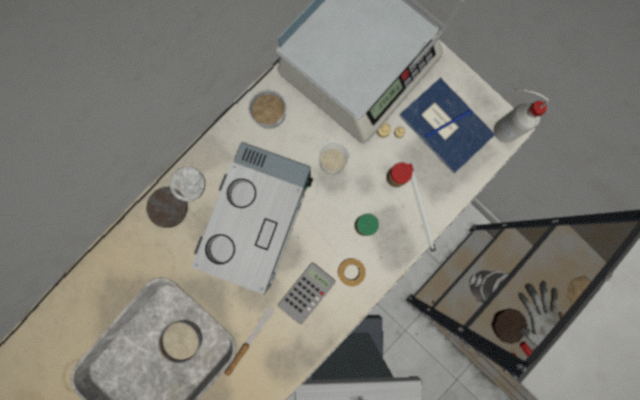

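```bash
python3 - <<'E'
from h import *
d=grab('top'); img=d['img']; hsv=cv2.cvtColor(img,cv2.COLOR_RGB2HSV)
def blobs(m,z,name,amin=15):
    n,l,s,c=cv2.connectedComponentsWithStats(m.astype(np.uint8))
    for i in range(1,n):
        if s[i,4]>=amin: print(name,s[i],c[i].round(1),onplane(d,[c[i]],z)[0].round(4))
H,S,V=[hsv[:,:,i].astype(int) for i in range(3)]
red=((H<8)|(H>172))&(S>130)&(V>90); red[:,460:]=0
blobs(red,0.07,'red')
blobs((H>50)&(H<90)&(S>110)&(V>40),0.07,'green',80)
uv={'lidcorners?':[(245,143),(311,167),(268,293),(194,265)],'circ':[(240,193),(220,249)],'slot':[(266,234)]}
for k,v in uv.items(): print(k,onplane(d,v,.12).round(4).tolist())
print('thermo',onplane(d,[(412,168),(433,248)],.0075).round(4).tolist())
print('tape',onplane(d,[(351,272)],.024).round(3),'beaker top',onplane(d,[(334,158)],.087).round(3))
print('edge', onplane(d,[(490,194),(360,320),(300,400)],0).round(3).tolist())
for n,b in(('circles',(185,130,330,300)),('thermo',(380,130,450,270))):
    x0,y0,x1,y1=b; c=img[y0:y1,x0:x1]; cv2.imwrite(f'pics/c_{n}.png',cv2.resize(c,None,fx=3.4,fy=3.4,interpolation=cv2.INTER_CUBIC)[:,:,::-1])
a=cv2.imread('pics/c_circles.png');b=cv2.imread('pics/c_thermo.png')
h=max(a.shape[0],b.shape[0]);z=np.zeros((h,a.shape[1]+b.shape[1],3),np.uint8);z[:a.shape[0],:a.shape[1]]=a;z[:b.shape[0],a.shape[1]:]=b
cv2.imwrite('pics/crop1.png',z);print(z.shape)
E
```

```text
red [402  70   6  10  40] [404.6  74.7] [ 0.9063 -0.1273  0.07  ]
red [391 163  22  21 351] [401.  172.7] [ 0.6612 -0.1074  0.07  ]
green [357 215  21  19 300] [367.1 224.2] [ 0.54   -0.0221  0.07  ]
lidcorners? [[0.7264, 0.2546, 0.12], [0.6687, 0.1068, 0.12], [0.3923, 0.2056, 0.12], [0.4558, 0.3679, 0.12]]
circ [[0.6131, 0.2658, 0.12], [0.4899, 0.3103, 0.12]]
slot [[0.521, 0.2086, 0.12]]
thermo [[0.6841, -0.1513, 0.0075], [0.4784, -0.1969, 0.0075]]
tape [[0.425 0.014 0.024]] beaker top [[0.696 0.053 0.087]]
edge [[0.614, -0.357, 0.0], [0.303, -0.007, 0.0], [0.109, 0.146, 0.0]]
(578, 731, 3)
```

View pics/crop1.png

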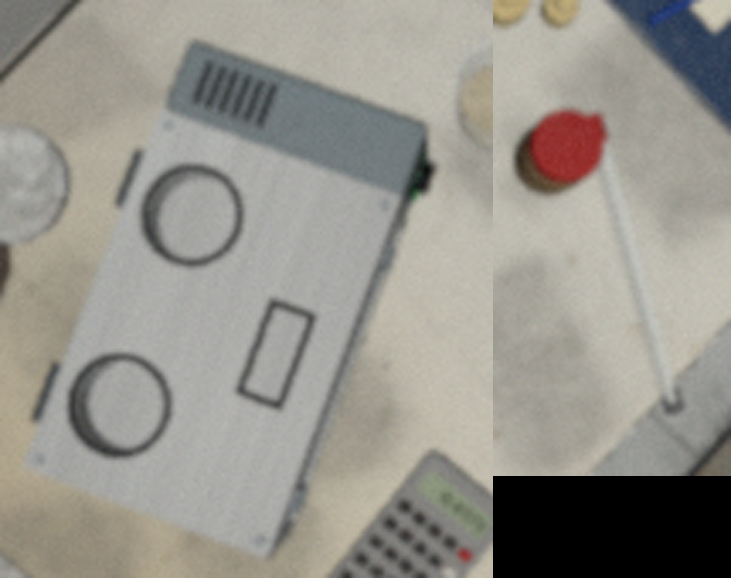

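```bash
cat > m.py <<'E'
from h import *
def capmask(d,col):
    hsv=cv2.cvtColor(cv2.GaussianBlur(d['img'],(3,3),0),cv2.COLOR_RGB2HSV); H,S,V=[hsv[:,:,i].astype(int) for i in range(3)]
    m=(((H<8)|(H>172))&(S>130)&(V>80)) if col=='red' else ((H>50)&(H<90)&(S>100)&(V>35))
    return m.astype(np.uint8)
def jar(d,col,guess,zt=.07,r=.026,h=.014,k=7):
    m=cv2.morphologyEx(capmask(d,col),cv2.MORPH_OPEN,cv2.getStructuringElement(cv2.MORPH_ELLIPSE,(k,k)))
    n,l,s,c=cv2.connectedComponentsWithStats(m); g=np.array(guess,float); a=np.linspace(0,6.283,60)
    for _ in range(5):
        P=np.r_[[ [g[0]+r*np.cos(t),g[1]+r*np.sin(t),z] for z in(zt,zt-h) for t in a]]
        hull=cv2.convexHull(proj(d,P).astype(np.float32)); M=cv2.moments(hull); pc=np.array([M['m10'],M['m01']])/M['m00']
        i=1+np.argmin(np.linalg.norm(c[1:]-pc,axis=1)); g+=(onplane(d,[c[i]],zt)-onplane(d,[pc],zt))[0,:2]
    return g,s[i,4]/M['m00']
E
python3 - <<'E'
from m import *
for n in('top','scene'):
    d=grab(n)
    for col,g in(('red',(.66,-.107)),('green',(.54,-.022))): print(n,col,jar(d,col,g))
    gray=cv2.cvtColor(d['img'],cv2.COLOR_RGB2GRAY)
    for nm,p in(('R',(.6131,.2658)),('L',(.4899,.3103)),('S',(.5215,.2086))):
        u,v=proj(d,[[*p,.12]])[0]; w=26
        x0,y0=int(u)-w,int(v)-w; c=gray[y0:y0+2*w,x0:x0+2*w]
        m=(c<95).astype(np.uint8); k,l,s,cc=cv2.connectedComponentsWithStats(m)
        i=1+np.argmax(s[1:,4]); ct=max(cv2.findContours((l==i).astype(np.uint8),0,1)[0],key=cv2.contourArea)
        q=onplane(d,ct[:,0]+[x0,y0],.122)[:,:2].astype(np.float32)*1000
        if nm=='S': print(n,nm,cv2.minAreaRect(q))
        else: print(n,nm,cv2.fitEllipse(q))
d=grab('top');u,v,X=cloud(d)
Z=np.zeros((400,640));Z[v,u]=X[:,2]
e=onplane(d,[(0,0)],0)
for row in range(190,330,10): print(row,[int(1000*Z[row,c]) for c in range(300,560,10)])
E
```

```text
top red (array([ 0.6619462 , -0.10852274]), np.float64(0.8671106794569594))
top green (array([ 0.54014399, -0.02282281]), np.float64(0.7436024877288319))
top R ((612.8558959960938, 261.7791748046875), (61.400421142578125, 62.90928649902344), 124.31632232666016)
top L ((491.35687255859375, 308.19757080078125), (61.90279769897461, 64.14257049560547), 25.716262817382812)
top S ((498.5867614746094, 230.0438995361328), (9.828210830688477, 3.909698247909546), 26.087665557861328)
scene red (array([ 0.66352369, -0.10921347]), np.float64(0.8375053753815078))
scene green (array([ 0.54296778, -0.02275924]), np.float64(0.731479954652259))
scene R ((526.909423828125, 210.34317016601562), (30.09516143798828, 73.30547332763672), 66.32412719726562)
scene L ((503.22698974609375, 375.3436584472656), (39.25225830078125, 136.2581787109375), 55.50225830078125)
scene S ((524.412109375, 210.9587860107422), (31.70722770690918, 64.97661590576172), 68.84297943115234)
190 [122, 0, 0, 0, 0, -2, 0, 0, -1, 0, -1, 0, 1, 0, 1, 1, -1, 0, 0, -524, -453, -396, -333, -281, -238, -194]
200 [47, -3, 0, -1, -1, 0, 0, -3, 
[... 952 characters left out ...]
19, -121, -128]
280 [10, 12, 11, 8, 0, 21, 24, -1, -1, 1, -765, -765, -756, -704, -706, -703, -433, -400, -344, -288, -244, -125, -122, -120, -126, -123]
290 [11, 14, 12, 0, -2, -2, 0, 2, -1, 0, -763, -764, -709, -709, -696, -434, -434, -431, -331, -263, -129, -120, -124, -94, -98, -122]
300 [14, 14, 9, 0, -1, 0, 0, 0, 0, -763, -769, -691, -593, -707, -440, -430, -434, -435, -394, -135, -121, -124, -89, -122, -82, -121]
310 [13, 14, 0, 0, 0, -2, -3, -2, -763, -765, -762, -762, -528, -430, -434, -431, -430, -435, -134, -122, -112, -80, -119, -72, -77, -82]
320 [11, 0, 0, 0, -1, -1, -1, -661, -661, -759, -766, -765, -764, -706, -303, -244, -431, -144, -121, -118, -81, -82, -81, -124, -68, -79]
```

```bash
cat > t.py <<'E'
from h import *
from scipy.spatial.transform import Rotation as Rn
def yaw(s): 
    w,x,y,z=s['ee_rot']; R=Rn.from_quat([x,y,z,w]).as_matrix(); return R,np.degrees(np.arctan2(R[1,1],R[0,1]))
def togo(p,ty=None):
    s=manip.get_state(); R,y=yaw(s); d=R.T@(np.array(p)-s['position'])/.04
    print('pos',s['position'].round(4),'tool-y ang',round(y,2),'clock',round(s['clock'],2),'w',round(s['width']*1000,1),'F',s['contact_force'].round(1),'q',s['qpos'].round(2))
    tr=None
    if ty is not None:
        dy=-(ty-y)/10; tr=[round(dy,3),round((dy+18+18)%36-18,3)]
    print('rows',d.round(3),'turn(units; or half-turn alt)',tr)
E
python3 -c "
from t import *
togo((.541,-.0228,.17),90); togo((.541,-.0228,.17),12.5)"
```

```text
pos [0.1862 0.5439 0.231 ] tool-y ang 71.1 clock 0.3 w 85.2 F [ 0.  -0.4 -0.5] q [ 1.12  0.28  1.51  0.    1.36 -0.12]
rows [-12.982 -10.528   1.531] turn(units; or half-turn alt) [np.float64(-1.89), np.float64(16.11)]
pos [0.1862 0.5439 0.231 ] tool-y ang 71.1 clock 0.3 w 85.2 F [ 0.  -0.4 -0.5] q [ 1.12  0.28  1.51  0.    1.36 -0.12]
rows [-12.982 -10.528   1.531] turn(units; or half-turn alt) [np.float64(5.86), np.float64(-12.14)]
```

>>> play_rows:
  motion:
    - [-13, -10.5, 0, 0, 85]
    - [-13, -10.5, 0, 0, 85]
    - [-13, -10.5, 0, 0, 85]
    - [-13, -10.5, 0, 0, 85]
    - [-13, -10.5, 0, 0, 85]

```text
clock: 0.92
position: [0.3535, 0.2779, 0.2315]
ee_rot: [0.0, 0.164, 0.986, 0.0]
contact_force: [0.6, -0.6, 0.4]
width: 0.0848
gripper_force: 0.0
```

```bash
python3 -c "
from t import *
togo((.541,-.0228,.17))"
```

```text
pos [0.3535 0.2779 0.2315] tool-y ang 71.13 clock 0.93 w 84.8 F [ 0.6 -0.6  0.4] q [ 0.51  0.08  1.75 -0.    1.31 -0.73]
rows [-6.866 -5.598  1.539] turn(units; or half-turn alt) None
```

>>> play_rows:
  motion:
    - [-6.9, -5.6, 0, 0, 85]
    - [-6.9, -5.6, 0, 0, 85]
    - [-6.9, -5.6, 0, 0, 85]
    - [-6.9, -5.6, 0.5, 0, 85]
    - [-6.9, -5.6, 1.5, 0, 85]

```text
clock: 1.55
position: [0.5173, 0.0183, 0.1974]
ee_rot: [0.003, 0.165, 0.986, 0.0]
contact_force: [0.9, 0.0, -0.4]
width: 0.085
gripper_force: 0.0
```

```bash
python3 - <<'E'
from t import *
from m import *
togo((.541,-.0228,.17))
d=grab('wrist'); save(d,'w1.png'); print(-d['R'].T@d['t'],d['R'][2])
for col,g in(('red',(.66,-.108)),('green',(.541,-.022))): print(col,jar(d,col,g,k=5))
E
```

```text
pos [0.5173 0.0183 0.1974] tool-y ang 71.06 clock 1.55 w 85.0 F [ 0.9  0.  -0.4] q [-0.1   0.21  1.68  0.    1.24 -1.34]
rows [-0.891 -0.781  0.688] turn(units; or half-turn alt) None
[0.4397475  0.04448399 0.34010182] [ 0.30461969 -0.10405419 -0.94677324]
red (array([ 0.66318913, -0.11370304]), np.float64(0.8133182223712156))
green (array([ 0.5424264 , -0.02904752]), np.float64(0.6945784738232749))
```

View pics/w1.png

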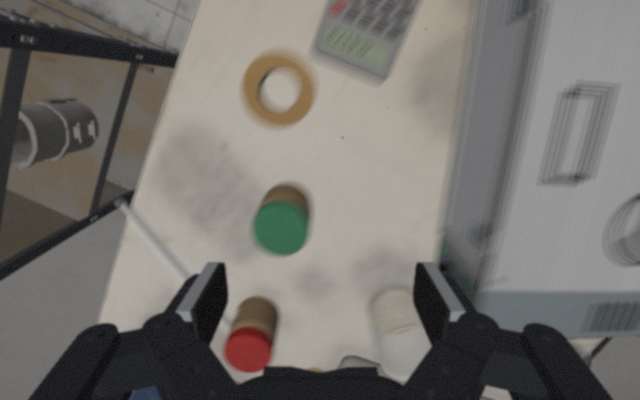

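>>> play_rows:
  motion:
    - [-0.89, -0.78, 0.6, 0, 85]
    - [-0.89, -0.78, 0.6, 0, 85]
    - [-0.89, -0.78, 0.6, 0, 85]

```text
clock: 1.98
position: [0.5378, -0.02, 0.172]
ee_rot: [-0.001, 0.164, 0.986, 0.0]
contact_force: [-0.4, 0.5, 1.0]
width: 0.0853
gripper_force: 0.0
```

```bash
python3 - <<'E'
from t import *
from m import *
togo((.541,-.0228,.042))
d=grab('wrist'); print(jar(d,'red',(.66,-.108),k=5))
for _ in range(2):
    print('green',jar(grab('wrist'),'green',(.541,-.022),k=5))
print('top',jar(grab('top'),'green',(.541,-.022),k=5))
E
```

```text
pos [ 0.5378 -0.02    0.172 ] tool-y ang 71.08 clock 1.98 w 85.3 F [-0.4  0.5  1. ] q [-0.17  0.26  1.68  0.    1.2  -1.41]
rows [-0.101 -0.042  3.251] turn(units; or half-turn alt) None
(array([ 0.66315335, -0.11072986]), np.float64(0.8630482618403817))
green (array([ 0.54102987, -0.02467381]), np.float64(0.8471024040793281))
green (array([ 0.54092346, -0.02466998]), np.float64(0.8471956578733234))
top (array([ 0.52989075, -0.01242702]), np.float64(0.15743780676135138))
```

```bash
python3 - <<'E'
from t import *
togo((.541,-.0237,.042))
E
```

```text
pos [ 0.5381 -0.0195  0.1729] tool-y ang 71.19 clock 2.17 w 85.3 F [-0.3 -0.2  0.2] q [-0.17  0.26  1.68  0.    1.2  -1.41]
rows [-0.098 -0.079  3.273] turn(units; or half-turn alt) None
```

>>> play_rows:
  motion:
    - [-0.1, -0.08, 1.5, 0, 85]
    - [-0.1, -0.08, 2.6, 0, 85]
    - [-0.1, -0.08, 3.27, 0, 85]
    - [-0.1, -0.08, 3.27, 0, 85]
    - [-0.1, -0.08, 3.27, 0, 40]
  newtons: 50

```text
clock: 2.8
position: [0.5422, -0.0245, 0.0427]
ee_rot: [0.001, 0.164, 0.986, 0.0]
contact_force: [-0.3, -0.3, 0.7]
width: 0.0695
gripper_force: 0.0
```

>>> play_rows:
  motion:
    - [0, 0, 0, 0, 40]
    - [0, 0, 0, 0, 40]
    - [0, 0, 0, 0, 40]
    - [0, 0, 0, 0, 40]
    - [0, 0, 0, 0, 40]

```text
clock: 3.42
position: [0.5425, -0.0249, 0.0435]
ee_rot: [0.002, 0.164, 0.986, 0.0]
contact_force: [0.4, 0.2, 5.1]
width: 0.0498
gripper_force: 50.8
```

```bash
python3 - <<'E'
from t import *
togo((.541,-.0237,.20))
E
```

```text
pos [ 0.5425 -0.0249  0.0435] tool-y ang 71.1 clock 3.42 w 49.8 F [0.4 0.2 5.1] q [-0.17  0.4   1.84  0.    0.9  -1.42]
rows [ 0.03   0.021 -3.912] turn(units; or half-turn alt) None
```

>>> play_rows:
  motion:
    - [0, 0, -1, 0, 40]
    - [0, 0, -2.5, 0, 40]
    - [0, 0, -4, 0, 40]
    - [0, 0, -4, 0, 40]

```text
clock: 3.92
position: [0.5447, -0.0254, 0.2079]
ee_rot: [0.007, 0.164, 0.986, 0.0]
contact_force: [0.7, 0.2, -1.7]
width: 0.0496
gripper_force: 52.2
```

```bash
python3 - <<'E'
from t import *
togo((.67,.243,.205))
E
```

```text
pos [ 0.5447 -0.0254  0.2079] tool-y ang 71.11 clock 3.92 w 49.6 F [ 0.7  0.2 -1.7] q [-0.17  0.24  1.62  0.    1.27 -1.42]
rows [-0.79   7.362  0.099] turn(units; or half-turn alt) None
```

>>> play_rows:
  motion:
    - [-0.8, 7.3, 0, 0, 40]
    - [-0.8, 7.3, 0, 0, 40]
    - [-0.8, 7.3, 0, 0, 40]
    - [-0.8, 7.3, 0, 0, 40]
    - [-0.8, 7.3, 0, 0, 40]

```text
clock: 4.55
position: [0.6659, 0.2437, 0.1997]
ee_rot: [-0.001, 0.163, 0.987, -0.0]
contact_force: [-0.1, -0.8, -1.5]
width: 0.0496
gripper_force: 52.3
```

>>> play_rows:
  motion:
    - [0, 0, 0, 0, 40]
    - [0, 0, 0, 0, 40]
    - [0, 0, 0, 0, 40]
    - [0, 0, 0, 0, 40]

```text
clock: 5.05
position: [0.6657, 0.2398, 0.2016]
ee_rot: [0.0, 0.165, 0.986, -0.0]
contact_force: [-0.2, 0.1, -1.4]
width: 0.05
gripper_force: 52.4
```

```bash
python3 - <<'E'
from t import *
from m import *
d=grab('wrist'); save(d,'w2.png'); togo((.613,.262,.20))
p=manip.get_state()['position']
print(jar(d,'green',p[:2],zt=p[2]+.0275,k=5))
for q in((.6131,.2625,.122),(.4905,.309,.122),(.5215,.2086,.122)): print(proj(d,[q]))
E
```

```text
pos [0.6658 0.24   0.2017] tool-y ang 71.03 clock 5.1 w 49.9 F [-0.4 -0.2 -0.9] q [ 0.25  0.49  1.24  0.    1.41 -0.99]
rows [1.426 0.091 0.042] turn(units; or half-turn alt) None
(array([0.6635745 , 0.24010544]), np.float64(0.8881397643186276))
[[327.1284136  128.02772002]]
[[ 335.32275365 -102.91714601]]
[[196.2502778   15.53575898]]
```

View pics/w2.png

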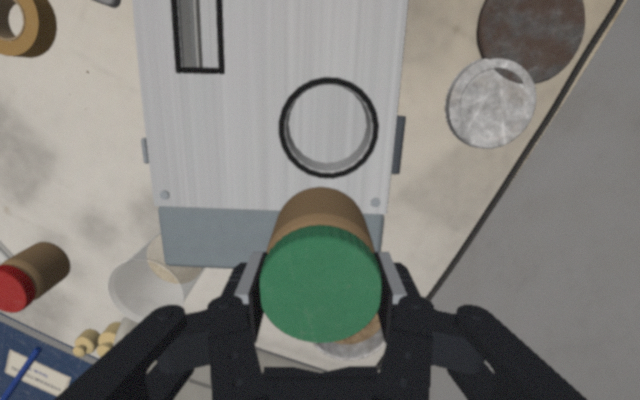

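```bash
cat > ring.py <<'E'
from t import *
from m import *
def ring(d,q,w=62,z=.122):
    g=cv2.cvtColor(d['img'],cv2.COLOR_RGB2GRAY); u,v=proj(d,[[*q,z]])[0].astype(int)
    x0,y0=max(u-w,0),max(v-w,0); c=g[y0:v+w,x0:u+w]; m=(c<75).astype(np.uint8)
    k,l,s,cc=cv2.connectedComponentsWithStats(m)
    i=1+np.argmax(s[1:,4]); ct=max(cv2.findContours((l==i).astype(np.uint8),0,1)[0],key=cv2.contourArea)
    return cv2.fitEllipse(onplane(d,ct[:,0]+[x0,y0],z)[:,:2].astype(np.float32)*1000)
E
python3 - <<'E'
from ring import *
d=grab('wrist'); print(ring(d,(.613,.262))); p=manip.get_state()['position']; print(jar(d,'green',p[:2],zt=p[2]+.0275,k=5)[0],p)
togo(p)
g=cv2.cvtColor(d['img'],cv2.COLOR_RGB2GRAY)
# slot side lines: right slot edge & lid right edge -> incubator x-perp direction
E
```

```text
((614.1618041992188, 262.8305358886719), (64.91912078857422, 65.09683227539062), 163.77622985839844)
[0.66374152 0.24026817] [0.6658439  0.24019625 0.20173752]
pos [0.6658 0.2402 0.2017] tool-y ang 71.04 clock 5.15 w 49.7 F [-0.7 -0.8 -1.3] q [ 0.25  0.49  1.24  0.    1.41 -0.99]
rows [0. 0. 0.] turn(units; or half-turn alt) None
```

>>> play_rows:
  motion:
    - [1.35, 0.13, 0, 0, 40]
    - [1.35, 0.13, 0.4, 0, 40]
    - [1.35, 0.13, 0.75, 0, 40]
    - [1.35, 0.13, 0.75, 0, 40]
    - [1.35, 0.13, 0.75, 0, 40]

```text
clock: 5.78
position: [0.6174, 0.263, 0.1711]
ee_rot: [0.0, 0.165, 0.986, 0.0]
contact_force: [0.4, -0.4, -1.6]
width: 0.0499
gripper_force: 52.5
```

```bash
python3 - <<'E'
from ring import *
togo((.6163,.2628,.1295))
d=grab('wrist'); p=manip.get_state()['position']; print(jar(d,'green',p[:2],zt=p[2]+.0275,k=5)[0],p)
E
```

```text
pos [0.6174 0.263  0.1711] tool-y ang 71.06 clock 5.78 w 49.9 F [ 0.4 -0.4 -1.6] q [ 0.3   0.45  1.38 -0.    1.31 -0.94]
rows [ 0.025 -0.015  1.041] turn(units; or half-turn alt) None
[0.61533839 0.26330198] [0.61750662 0.26319416 0.17148266]
```

>>> play_rows:
  motion:
    - [0.025, -0.02, 0, 0, 40]
    - [0.025, -0.02, 0.15, 0, 40]
    - [0.025, -0.02, 0.3, 0, 40]
    - [0.025, -0.02, 0.45, 0, 40]
    - [0.025, -0.02, 0.45, 0, 40]

```text
clock: 6.45
position: [0.6148, 0.2629, 0.1524]
ee_rot: [-0.001, 0.164, 0.986, -0.0]
contact_force: [0.2, 0.2, -1.3]
width: 0.0498
gripper_force: 52.5
```

>>> play_rows:
  motion:
    - [0, 0, 0.15, 0, 40]
    - [0, 0, 0.3, 0, 40]
    - [0, 0, 0.45, 0, 40]
    - [0, 0, 0.53, 0, 40]
    - [0, 0, 0.57, 0, 40]

```text
clock: 7.08
position: [0.6152, 0.263, 0.1302]
ee_rot: [-0.0, 0.164, 0.986, -0.0]
contact_force: [-0.3, -0.0, -1.2]
width: 0.0498
gripper_force: 52.5
```

>>> play_rows:
  motion:
    - [0, 0, 0, 0, 40]
    - [0, 0, 0.03, 0, 40]

```text
clock: 7.32
position: [0.6156, 0.2631, 0.1296]
ee_rot: [0.0, 0.164, 0.986, 0.0]
contact_force: [-0.1, 0.5, -0.9]
width: 0.0499
gripper_force: 52.6
```

>>> play_rows:
  motion:
    - [0, 0, 0.05, 0, 40]
    - [0, 0, 0.05, 0, 40]
    - [0, 0, 0.05, 0, 85]
    - [0, 0, 0.05, 0, 85]
    - [0, 0, 0.05, 0, 85]

```text
clock: 7.95
position: [0.6152, 0.263, 0.1271]
ee_rot: [-0.0, 0.164, 0.986, -0.0]
contact_force: [0.2, 0.5, -0.3]
width: 0.0847
gripper_force: 0.0
```

>>> play_rows:
  motion:
    - [0, 0, 0, 0, 85]
    - [0, 0, 0, 0, 85]
    - [0, 0, -1, 0, 85]
    - [0, 0, -2, 0, 85]
    - [0, 0, -2.5, 0, 85]

```text
clock: 8.57
position: [0.6163, 0.2634, 0.2301]
ee_rot: [0.002, 0.164, 0.986, 0.001]
contact_force: [0.5, 0.5, -1.0]
width: 0.0849
gripper_force: 0.0
```

```bash
python3 - <<'E'
from ring import *
togo((.663,-.110,.17),12.5)
d=grab('wrist'); print(jar(d,'green',(.614,.263),zt=.156,k=5))
u,v,X=cloud(d); s=(np.hypot(X[:,0]-.614,X[:,1]-.263)<.02); print('top z',np.percentile(X[s,2],[5,50,95])); s=(np.hypot(X[:,0]-.614,X[:,1]-.263)>.05)&(X[:,2]>.1)&(X[:,2]<.14); print(np.median(X[s,2]))
E
```

```text
pos [0.6163 0.2634 0.2301] tool-y ang 71.11 clock 8.57 w 84.9 F [ 0.5  0.5 -1. ] q [ 0.3   0.42  1.29  0.    1.43 -0.94]
rows [-4.123 -8.457  1.496] turn(units; or half-turn alt) [np.float64(5.861), np.float64(-12.139)]
(array([0.61464254, 0.2632301 ]), np.float64(0.8812067394109862))
top z [0.15580908 0.3069883  0.31406836]
0.12063435288114929
```

>>> play_rows:
  motion:
    - [-4.1, -8.4, 0, 5.86, 85]
    - [-4.1, -8.4, 0, 5.86, 85]
    - [-4.1, -8.4, 0, 5.86, 85]
    - [-4.1, -8.4, 0, 5.86, 85]
    - [-4.1, -8.4, 0, 5.86, 85]

```text
clock: 9.25
position: [0.6539, -0.0489, 0.2265]
ee_rot: [-0.0, 0.595, 0.804, -0.0]
contact_force: [1.2, 0.6, -0.7]
width: 0.0856
gripper_force: 0.0
```

```bash
python3 - <<'E'
from t import *
togo((.663,-.110,.17),12.5)
E
```

```text
pos [ 0.6539 -0.0489  0.2265] tool-y ang 17.04 clock 9.25 w 85.6 F [ 1.2  0.6 -0.7] q [-0.18  0.4   1.33  0.    1.41 -0.48]
rows [-1.528 -0.229  1.413] turn(units; or half-turn alt) [np.float64(0.454), np.float64(-17.546)]
```

>>> play_rows:
  motion:
    - [-1.53, -0.23, 1, 0.45, 85]
    - [-1.53, -0.23, 1.2, 0.45, 85]
    - [-1.53, -0.23, 1.2, 0.45, 85]
    - [-1.53, -0.23, 1.2, 0.45, 85]

```text
clock: 9.75
position: [0.6639, -0.1066, 0.18]
ee_rot: [0.0, 0.623, 0.783, 0.001]
contact_force: [0.0, 0.5, 0.8]
width: 0.0849
gripper_force: 0.0
```

```bash
python3 - <<'E'
from ring import *
d=grab('wrist');d=grab('wrist'); save(d,'w3.png'); print(jar(d,'red',(.663,-.110),k=5)); togo((.663,-.110,.0425),12.5)
E
```

```text
(array([ 0.66365508, -0.10999368]), np.float64(0.9274229442802483))
pos [ 0.6641 -0.1065  0.1806] tool-y ang 13.02 clock 9.85 w 85.0 F [ 0.2  0.4 -0.7] q [-0.26  0.45  1.36  0.    1.33 -0.49]
rows [-0.077 -0.055  3.453] turn(units; or half-turn alt) [np.float64(0.052), np.float64(-17.948)]
```

View pics/w3.png

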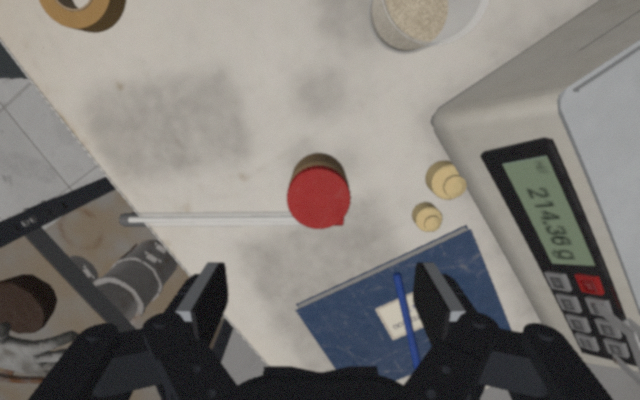

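>>> play_rows:
  motion:
    - [-0.07, -0.05, 1.5, 0, 85]
    - [-0.07, -0.05, 2.8, 0, 85]
    - [-0.07, -0.05, 3.45, 0, 85]
    - [-0.07, -0.05, 3.45, 0, 85]
    - [-0.07, -0.05, 3.45, 0, 40]

```text
clock: 10.48
position: [0.6638, -0.111, 0.0433]
ee_rot: [0.002, 0.623, 0.782, 0.001]
contact_force: [-0.4, -1.1, 1.0]
width: 0.0692
gripper_force: 0.0
```

>>> play_rows:
  motion:
    - [0, 0, 0, 0, 40]
    - [0, 0, 0, 0, 40]
    - [0, 0, 0, 0, 40]
    - [0, 0, 0, 0, 40]
    - [0, 0, 0, 0, 40]

```text
clock: 11.1
position: [0.6642, -0.1116, 0.0441]
ee_rot: [0.002, 0.623, 0.782, 0.001]
contact_force: [-0.2, 0.6, 5.2]
width: 0.0492
gripper_force: 51.6
```

>>> play_rows:
  motion:
    - [0, 0, -1, 0, 40]
    - [0, 0, -2.5, 0, 40]
    - [0, 0, -4.1, 0, 40]
    - [0, 0, -4.1, 0, 40]

```text
clock: 11.6
position: [0.6656, -0.1123, 0.2129]
ee_rot: [0.006, 0.623, 0.782, 0.003]
contact_force: [0.2, 0.3, -2.1]
width: 0.0496
gripper_force: 51.7
```

```bash
python3 - <<'E'
from ring import *
togo((.503,.2493,.205))
E
```

```text
pos [ 0.6656 -0.1123  0.2129] tool-y ang 12.89 clock 11.6 w 49.6 F [ 0.2  0.3 -2.1] q [-0.27  0.43  1.32  0.    1.38 -0.5 ]
rows [ 9.719 -1.947  0.109] turn(units; or half-turn alt) None
```

>>> play_rows:
  motion:
    - [9.7, -1.95, 0, 0, 40]
    - [9.7, -1.95, 0, 0, 40]
    - [9.7, -1.95, 0, 0, 40]
    - [9.7, -1.95, 0, 0, 40]
    - [9.7, -1.95, 0, 0, 40]

```text
clock: 12.22
position: [0.532, 0.175, 0.2044]
ee_rot: [-0.001, 0.623, 0.782, -0.0]
contact_force: [0.0, 0.2, -1.1]
width: 0.0494
gripper_force: 51.7
```

```bash
python3 - <<'E'
from ring import *
togo((.503,.2493,.205))
E
```

```text
pos [0.532  0.175  0.2044] tool-y ang 12.87 clock 12.22 w 49.4 F [ 0.   0.2 -1.1] q [ 0.19  0.27  1.58  0.    1.29 -0.03]
rows [ 1.972 -0.294 -0.013] turn(units; or half-turn alt) None
```

>>> play_rows:
  motion:
    - [1.9, -0.3, 0, 0, 40]
    - [1.9, -0.3, 0, 0, 40]
    - [1.9, -0.3, 0, 0, 40]
    - [1.9, -0.3, 0, 0, 40]
    - [1.9, -0.3, 0, 0, 40]

```text
clock: 12.85
position: [0.5059, 0.2434, 0.2051]
ee_rot: [0.0, 0.624, 0.781, -0.0]
contact_force: [-0.3, 0.3, -1.4]
width: 0.0492
gripper_force: 51.7
```

```bash
python3 - <<'E'
from ring import *
d=grab('wrist');d=grab('wrist'); save(d,'w4.png'); togo((.4895,.3085,.17)); p=manip.get_state()['position']
print(proj(d,[(.49,.3085,.122),(*p[:2],p[2]+.0275)]))
g=ring(d,(.49,.3085)); j=jar(d,'red',p[:2],zt=p[2]+.027,k=5); print(g,j)
c=np.array(g[0])/1000-j[0]; togo((*(p[:2]+c),.170))
E
```

```text
pos [0.5058 0.2438 0.2052] tool-y ang 12.78 clock 12.95 w 49.6 F [-0.5  0.9 -1.8] q [ 0.33  0.27  1.58 -0.    1.29  0.1 ]
rows [ 1.668 -0.039  0.88 ] turn(units; or half-turn alt) None
[[318.21248846 112.53238676]
 [319.93111092 296.81164146]]
((491.17254638671875, 310.59808349609375), (64.91940307617188, 65.0180892944336), 45.031246185302734) (array([0.50504229, 0.24496962]), np.float64(0.9063778716884718))
pos [0.5058 0.2438 0.2052] tool-y ang 12.78 clock 12.95 w 49.6 F [-0.5  0.9 -1.8] q [ 0.33  0.27  1.58 -0.    1.29  0.1 ]
rows [1.677 0.025 0.88 ] turn(units; or half-turn alt) None
```

>>> play_rows:
  motion:
    - [1.68, 0.02, 0, 0, 40]
    - [1.68, 0.02, 0.3, 0, 40]
    - [1.68, 0.02, 0.83, 0, 40]
    - [1.68, 0.02, 0.83, 0, 40]
    - [1.68, 0.02, 0.83, 0, 40]

```text
clock: 13.58
position: [0.4916, 0.3101, 0.1725]
ee_rot: [0.0, 0.624, 0.782, 0.0]
contact_force: [-0.7, -0.2, -1.0]
width: 0.0494
gripper_force: 51.7
```

```bash
python3 - <<'E'
from ring import *
d=grab('wrist');d=grab('wrist'); p=manip.get_state()['position']
j=jar(d,'red',p[:2],zt=p[2]+.027,k=5); print(j); c=np.array([.4912,.3106])-j[0]; togo((*(p[:2]+c),.130))
E
```

```text
(array([0.49090245, 0.3116873 ]), np.float64(0.9080617427060553))
pos [0.4918 0.3104 0.1731] tool-y ang 12.85 clock 13.68 w 49.3 F [ 0.2 -0.2 -1.4] q [ 0.44  0.32  1.59 -0.    1.23  0.22]
rows [-2.900e-02 -1.000e-03  1.076e+00] turn(units; or half-turn alt) None
```

>>> play_rows:
  motion:
    - [-0.025, 0, 0, 0, 40]
    - [-0.025, 0, 0.15, 0, 40]
    - [-0.025, 0, 0.3, 0, 40]
    - [-0.025, 0, 0.5, 0, 40]
    - [-0.025, 0, 0.5, 0, 40]

```text
clock: 14.3
position: [0.4905, 0.3094, 0.151]
ee_rot: [-0.001, 0.623, 0.782, -0.001]
contact_force: [0.0, 0.2, -1.8]
width: 0.0494
gripper_force: 51.7
```

>>> play_rows:
  motion:
    - [0, 0, 0.15, 0, 40]
    - [0, 0, 0.3, 0, 40]
    - [0, 0, 0.45, 0, 40]
    - [0, 0, 0.56, 0, 40]
    - [0, 0, 0.56, 0, 40]

```text
clock: 14.92
position: [0.4911, 0.3097, 0.1302]
ee_rot: [0.0, 0.623, 0.782, 0.0]
contact_force: [-1.1, 0.1, 3.2]
width: 0.0493
gripper_force: 52.1
```

>>> play_rows:
  motion:
    - [0, 0, 0, 0, 40]
    - [0, 0, 0, 0, 85]
    - [0, 0, 0, 0, 85]
    - [0, 0, 0, 0, 85]
    - [0, 0, 0, 0, 85]

```text
clock: 15.55
position: [0.4913, 0.3097, 0.1296]
ee_rot: [-0.0, 0.623, 0.782, 0.0]
contact_force: [0.4, -0.6, -0.7]
width: 0.0851
gripper_force: 0.0
```

>>> play_rows:
  motion:
    - [0, 0, 0, 0, 85]
    - [0, 0, -1, 0, 85]
    - [0, 0, -2, 0, 85]
    - [0, 0, -2.5, 0, 85]
    - [0, 0, -2.5, 0, 85]

```text
clock: 16.18
position: [0.4922, 0.3101, 0.2315]
ee_rot: [0.001, 0.623, 0.782, 0.002]
contact_force: [-0.4, 0.2, -0.4]
width: 0.085
gripper_force: 0.0
```

```bash
python3 - <<'E'
from ring import *
d=grab('wrist'); print(jar(d,'red',(.4912,.3106),zt=.156,k=5))
u,v,X=cloud(d)
for c in((.4912,.3106),(.6142,.2628)):
    s=(np.hypot(X[:,0]-c[0],X[:,1]-c[1])<.02)&(X[:,2]<.2); print(s.sum(),np.percentile(X[s,2],[5,50,95]) if s.any() else 0)
# thermometer from top view: bright rod; measure ends
d=grab('top'); m=capmask(d,'red'); n,l,st,c=cv2.connectedComponentsWithStats(m)
for i in range(1,n):
    if st[i,4]>15: print(st[i],c[i].round(1),onplane(d,[c[i]],.0075).round(4))
u,v,X=cloud(d); s=(X[:,2]>.005)&(X[:,2]<.03)&(X[:,0]>.45)&(X[:,0]<.74)&(X[:,1]<-.11)&(X[:,1]>-.22)
pts=X[s][:,:2]; m0=pts.mean(0); U,S,V=np.linalg.svd(pts-m0,full_matrices=False); tt=(pts-m0)@V[0]; print(len(pts),m0,V[0],m0+V[0]*tt.min(),m0+V[0]*tt.max(),S)
cv2.imwrite('pics/t2.png',cv2.resize(d['img'][130:270,380:470],None,fx=4,fy=4,interpolation=cv2.INTER_CUBIC)[:,:,::-1])
togo((.66,-.15,.2),102.5)
E
```

```text
(array([0.4901066 , 0.31122556]), np.float64(0.9256122158544081))
2359 [0.15544581 0.15648378 0.15745184]
495 [0.15575591 0.15670744 0.15776579]
[402  70   7  10  47] [404.9  74.6] [[ 0.9353 -0.1445  0.0075]]
[530 101  16  14 140] [537.6 108.3] [[ 0.8432 -0.5032  0.0075]]
[408 165   4   6  20] [409.6 167.4] [[ 0.6857 -0.1453  0.0075]]
[203 238  26  24 477] [216.  249.3] [[0.4865 0.3497 0.0075]]
[520 343  12  13  75] [526.  349.2] [[ 0.2143 -0.4306  0.0075]]
584 [ 0.59598423 -0.17232632] [-0.99650742 -0.08350421] [ 0.73619346 -0.16057722] [ 0.46987907 -0.18289354] [1.80082628 0.43731453]
pos [0.4907 0.3095 0.2289] tool-y ang 12.89 clock 16.27 w 85.1 F [ 0.5 -0.3  0.1] q [0.44 0.29 1.5  0.   1.36 0.22]
rows [-12.141   1.564   0.723] turn(units; or half-turn alt) [np.float64(-8.961), np.float64(9.039)]
```

>>> play_rows:
  motion:
    - [-12.1, 1.5, 0, 8.9, 85]
    - [-12.1, 1.5, 0, 8.9, 85]
    - [-12.1, 1.5, 0, 8.9, 85]
    - [-12.1, 1.5, 0, 8.9, 85]
    - [-12.1, 1.5, 0, 8.9, 85]

```text
clock: 16.9
position: [0.5975, 0.0141, 0.2278]
ee_rot: [-0.001, 0.911, 0.413, -0.001]
contact_force: [0.9, 0.2, 0.1]
width: 0.085
gripper_force: 0.0
```

```bash
python3 - <<'E'
from ring import *
togo((.63,-.155,.18),-76)
E
```

```text
pos [0.5975 0.0141 0.2278] tool-y ang -41.18 clock 16.9 w 85.0 F [0.9 0.2 0.1] q [-0.09  0.31  1.46  0.    1.37  0.63]
rows [-2.645  3.398  1.19 ] turn(units; or half-turn alt) [np.float64(3.482), np.float64(-14.518)]
```

>>> play_rows:
  motion:
    - [-2.6, 3.4, 0.5, 3.48, 85]
    - [-2.6, 3.4, 1, 3.48, 85]
    - [-2.6, 3.4, 1, 3.48, 85]
    - [-2.6, 3.4, 1, 3.48, 85]
    - [-2.6, 3.4, 1, 3.48, 85]

```text
clock: 17.52
position: [0.6318, -0.1521, 0.1874]
ee_rot: [-0.001, 0.992, 0.125, -0.002]
contact_force: [-0.6, -0.2, -0.3]
width: 0.085
gripper_force: 0.0
```

```bash
python3 - <<'E'
from ring import *
d=grab('wrist');d=grab('wrist'); save(d,'w5.png'); togo((.649,-.1544,.02),-76)
print(proj(d,[(.6857,-.1453,.0075),(.649,-.1544,.0075),(.478,-.197,.0075)]))
m=capmask(d,'red'); n,l,st,c=cv2.connectedComponentsWithStats(m)
for i in range(1,n):
    if st[i,4]>40: print(st[i],c[i].round(1),onplane(d,[c[i]],.009).round(4))
E
```

```text
pos [ 0.6323 -0.1511  0.1887] tool-y ang -75.56 clock 17.62 w 85.1 F [ 0.8 -0.1 -0.4] q [-0.34  0.41  1.4   0.    1.33  0.98]
rows [0.391 0.189 4.216] turn(units; or half-turn alt) [np.float64(0.044), np.float64(-17.956)]
[[327.52159327 120.58806642]
 [326.98821772 159.32038458]
 [325.01360437 307.99080344]]
[323 109  13  22 274] [329.  119.7] [[ 0.6869 -0.1464  0.009 ]]
```

View pics/w5.png

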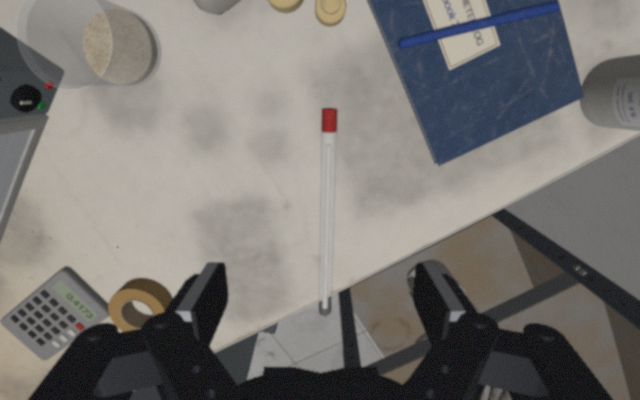

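>>> play_rows:
  motion:
    - [0.41, 0.22, 1.3, 0, 40]
    - [0.41, 0.22, 2.7, 0, 40]
    - [0.41, 0.22, 3.8, 0, 40]
    - [0.41, 0.22, 4.3, 0, 40]
    - [0.41, 0.22, 4.4, 0, 40]
  newtons: 20

```text
clock: 18.25
position: [0.6497, -0.1547, 0.012]
ee_rot: [-0.001, 0.992, 0.126, -0.002]
contact_force: [-0.7, 0.1, 0.0]
width: 0.0401
gripper_force: 0.0
```

```bash
python3 - <<'E'
from ring import *
togo((.650,-.1553,.003),-76)
E
```

```text
pos [ 0.6497 -0.1547  0.012 ] tool-y ang -75.52 clock 18.25 w 40.1 F [-0.7  0.1  0. ] q [-0.34  0.59  1.57  0.    0.98  0.98]
rows [0.004 0.017 0.225] turn(units; or half-turn alt) [np.float64(0.048), np.float64(-17.952)]
```

>>> play_rows:
  motion:
    - [0, 0.02, 0.22, 0, 40]
    - [0, 0.02, 0.22, 0, 30]
    - [0, 0.02, 0.22, 0, 10]
    - [0, 0.02, 0.22, 0, 10]
    - [0, 0.02, 0.22, 0, 10]

```text
clock: 18.88
position: [0.6518, -0.1571, 0.006]
ee_rot: [0.0, 0.992, 0.125, 0.001]
contact_force: [-0.2, -0.1, 4.5]
width: 0.0148
gripper_force: 21.0
```

>>> play_rows:
  motion:
    - [0, 0, 0, 0, 10]
    - [0, 0, 0, 0, 10]
    - [0, 0, 0, 0, 10]
    - [0, 0, -0.15, 0, 10]
    - [0, 0, -0.3, 0, 10]

```text
clock: 19.5
position: [0.6507, -0.1569, 0.0168]
ee_rot: [-0.0, 0.992, 0.125, -0.0]
contact_force: [-0.7, -0.4, -0.3]
width: 0.0141
gripper_force: 20.5
```

>>> play_rows:
  motion:
    - [0, 0, -0.7, 0, 10]
    - [0, 0, -1.5, 0, 10]
    - [0, 0, -2.2, 0, 10]
    - [0, 0, -2.2, 0, 10]
    - [0, 0, -2.2, 0, 10]

```text
clock: 20.12
position: [0.6503, -0.1567, 0.1039]
ee_rot: [-0.0, 0.992, 0.125, -0.001]
contact_force: [-0.5, 0.0, -1.3]
width: 0.0146
gripper_force: 20.5
```

```bash
cat > th.py <<'E'
from ring import *
def axis(show=True):
    s=manip.get_state(); R,_=yaw(s); g=s['position']
    d=grab('wrist'); u,v,X=cloud(d); L=(X-g)@R   # tool coords
    k=(abs(L[:,1])<.012)&(L[:,2]<.2)&(L[:,2]>-.06)&(L[:,0]>-.2)&(L[:,0]<.08)
    return d,u,v,L,k
E
python3 - <<'E'
from th import *
d,u,v,L,k=axis(); save(d,'w6.png'); togo((.65,-.157,.105))
for a in np.arange(-.2,.08,.01):
    q=k&(L[:,0]>=a)&(L[:,0]<a+.01)
    if q.sum()>3: print(round(a,3),q.sum(),np.percentile(L[q,2],[2,25,50]).round(3),np.median(L[q,1]).round(4))
E
```

```text
pos [ 0.65   -0.1566  0.1033] tool-y ang -75.63 clock 20.18 w 14.1 F [-0.1 -0.4 -0.3] q [-0.34  0.5   1.47  0.    1.17  0.98]
rows [-0.002  0.011 -0.041] turn(units; or half-turn alt) None
-0.07 20 [-0.007 -0.006 -0.004] 0.0045
-0.06 366 [-0.01  -0.009 -0.008] -0.0003
-0.05 401 [-0.01  -0.009 -0.008] -0.0003
-0.04 447 [-0.01  -0.009 -0.009] 0.0002
-0.03 465 [-0.01  -0.009 -0.008] 0.0002
-0.02 552 [-0.038 -0.009 -0.009] 0.0002
-0.01 1175 [-0.054 -0.038 -0.014] 0.0003
0.0 1202 [-0.051 -0.038 -0.01 ] 0.0003
0.01 2353 [-0.058 -0.045 -0.025] -0.0011
0.02 917 [-0.01  -0.009 -0.007] 0.0003
0.03 1147 [-0.01  -0.009 -0.007] 0.0007
0.04 1192 [-0.01  -0.008 -0.005] 0.0007
0.05 426 [0.102 0.103 0.103] -0.0003
0.06 459 [0.102 0.103 0.103] -0.0003
0.07 510 [0.102 0.103 0.103] 0.0001
```

View pics/w6.png

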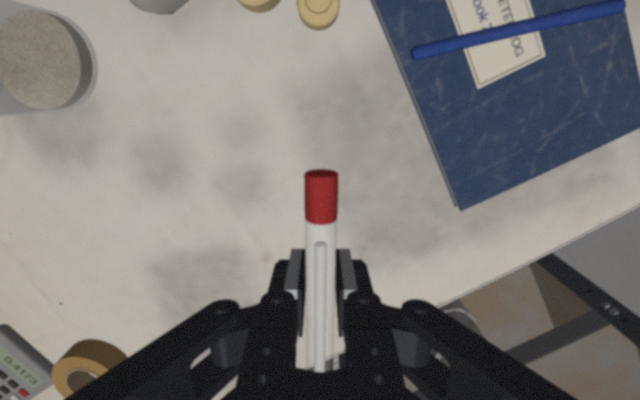

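```bash
python3 - <<'E'
from th import *
d=grab('top'); u,v,X=cloud(d); Z=np.full((400,640),-9.);Z[v,u]=X[:,2]
P=[]
for r in range(250,318,2):
    c=np.nonzero(abs(Z[r,330:450])<.012)[0]
    P.append(onplane(d,[(330+c[-1]+.5,r)],0)[0,:2])
for r in range(195,225,2):
    c=np.nonzero(abs(Z[r,430:520])<.012)[0]
    P.append(onplane(d,[(430+c[-1]+.5,r)],0)[0,:2])
vx,vy,x,y=cv2.fitLine(np.array(P,np.float32),cv2.DIST_HUBER,0,.01,.01).ravel()
n=np.array([-abs(vy),-abs(vx)]);res=(np.array(P)-[x,y])@n;print('edge',vx,vy,x,y,'n',n,np.degrees(np.arctan2(n[1],n[0])),np.abs(res).max(),res.std())
q=np.array([.475,-.2]); E=q-n*((q-[x,y])@n); print('E',E,'TCP',E+n*.028)
togo((*(E+n*.028),.105),np.degrees(np.arctan2(n[1],n[0]))+90)
E
```

```text
edge 0.7364962 -0.67644167 0.40478697 -0.11238828 n [-0.67644167 -0.7364962 ] -132.5662 0.02874654269132694 0.008691786774295277
E [ 0.48652026 -0.18745697] TCP [ 0.4675799  -0.20807886]
pos [ 0.6499 -0.1565  0.1031] tool-y ang -75.63 clock 20.23 w 14.2 F [-0.1  0.3  0.3] q [-0.34  0.5   1.47  0.    1.17  0.98]
rows [-4.736  0.117 -0.034] turn(units; or half-turn alt) [np.float64(-3.306), np.float64(14.694)]
```

```bash
python3 - <<'E'
from th import *
d=grab('top'); u,v,X=cloud(d); Z=np.full((400,640),-9.);Z[v,u]=X[:,2]
P=[]
for r in range(195,318,2):
    row=Z[r,300:520]; c=[i for i in range(3,215) if abs(row[i])<.012 and abs(row[i-3])<.012 and row[i+1:i+6].max()<-.05]
    if c: P.append(onplane(d,[(300+c[-1]+.5,r)],0)[0,:2])
P=np.array(P)
best=None
rng=np.random.default_rng(0)
for _ in range(300):
    a,b=P[rng.choice(len(P),2,False)]; t=(b-a)/np.linalg.norm(b-a); n=np.array([-t[1],t[0]]); k=abs((P-a)@n)<.003
    if best is None or k.sum()>best.sum(): best=k
Q=P[best]; m=Q.mean(0); t=np.linalg.svd(Q-m)[2][0]; n=np.array([-t[1],t[0]]); n*=-np.sign(n[0])
print(best.sum(),len(P),m,n,np.degrees(np.arctan2(n[1],n[0])),Q.min(0),Q.max(0))
q=np.array([.475,-.2]); E=q-n*((q-m)@n); print('E',E,'TCP',E+n*.028)
togo((*(E+n*.028),.105),np.degrees(np.arctan2(n[1],n[0]))+90)
E
```

```text
40 40 [ 0.41044401 -0.1198902 ] [-0.7030189  -0.71117117] -134.6697153606322 [ 0.30997733 -0.31802991] [ 0.61226069 -0.01894604]
E [ 0.48314637 -0.19175916] TCP [ 0.46346184 -0.21167196]
pos [ 0.6501 -0.1566  0.1032] tool-y ang -75.63 clock 20.27 w 14.2 F [ 0.3  0.7 -0.6] q [-0.34  0.5   1.47  0.    1.17  0.98]
rows [-4.861  0.176 -0.034] turn(units; or half-turn alt) [np.float64(-3.096), np.float64(14.904)]
```

>>> play_rows:
  motion:
    - [-4.86, 0.18, 0, -3.1, 10]
    - [-4.86, 0.18, 0, -3.1, 10]
    - [-4.86, 0.18, 0, -3.1, 10]
    - [-4.86, 0.18, 0, -3.1, 10]
    - [-4.86, 0.18, 0, -3.1, 10]

```text
clock: 20.9
position: [0.4647, -0.2124, 0.1047]
ee_rot: [0.0, 0.923, 0.385, 0.0]
contact_force: [0.5, -0.5, 0.8]
width: 0.0145
gripper_force: 20.5
```

```bash
python3 - <<'E'
from th import *
togo((.4635,-.2117,.012),-44.7)
d=grab('top'); 
n=np.array([-.703,-.711])
for a in(.08,.137,.16,.19): 
    X=[.4635+n[0]*a,-.2117+n[1]*a,-.12]; p=proj(d,[X])[0]; i,j=int(p[1]),int(p[0]); z=d['range_z'][i-8:i+9,j-8:j+9]; c,r=ray(d,[(j,i)]); print(a,p,[(c+r*k)[0,2].round(2) for k in(z.min(),np.median(z))])
E
```

```text
pos [ 0.4647 -0.2124  0.1047] tool-y ang -44.75 clock 20.9 w 14.5 F [ 0.5 -0.5  0.8] q [-0.57  0.29  1.83  0.    1.02  0.22]
rows [-0.01  -0.036  2.318] turn(units; or half-turn alt) [np.float64(-0.005), np.float64(17.995)]
0.08 [444.52689639 271.04610164] [np.float64(0.93), np.float64(-0.7)]
0.137 [458.84464903 284.63579057] [np.float64(0.93), np.float64(-0.43)]
0.16 [464.60116926 290.10590147] [np.float64(0.2), np.float64(-0.43)]
0.19 [472.08858649 297.22634811] [np.float64(-0.33), np.float64(-0.43)]
```

>>> play_rows:
  motion:
    - [0, 0, 1, 0, 10]
    - [0, 0, 2, 0, 10]
    - [0, 0, 2.35, 0, 10]
    - [0, 0, 2.35, 0, 10]

```text
clock: 21.45
position: [0.4653, -0.2118, 0.0101]
ee_rot: [-0.001, 0.922, 0.386, -0.0]
contact_force: [0.1, -0.4, -0.2]
width: 0.0145
gripper_force: 20.5
```

>>> play_rows:
  motion:
    - [0, 0, 0.1, 0, 10]
    - [0, 0, 0.2, 0, 10]
    - [0, 0, 0.3, 0, 10]
    - [0, 0, 0.4, 0, 10]
    - [0, 0, 0.4, 0, 10]

```text
clock: 22.08
position: [0.4651, -0.2137, -0.004]
ee_rot: [0.002, 0.923, 0.386, 0.0]
contact_force: [-2.4, -3.9, 4.4]
width: 0.0144
gripper_force: 22.9
```

```bash
cat >> th.py <<'E'
def tilt():
    d,u,v,L,k=axis(); x=[];z=[]
    for a in np.arange(.016,.07,.003):
        q=k&(L[:,0]>=a)&(L[:,0]<a+.003)&(abs(L[:,1])<.004)&(L[:,2]>-.055)&(L[:,2]<.03)
        if q.sum()>15: x.append(np.median(L[q,0]));z.append(np.median(L[q,2]))
    if len(x)>3:
        p=np.polyfit(x,z,1); print('tilt',np.degrees(np.arctan(-p[0])).round(1),'top z at x=0',p[1].round(4),'x',np.round(x,3),'z',np.round(z,3))
    else: print(x,z)
    return d
E
python3 - <<'E'
from th import *
togo((.4635,-.2117,-.018),-44.7); tilt()
E
```

```text
pos [ 0.4651 -0.2137 -0.004 ] tool-y ang -44.6 clock 22.07 w 14.4 F [-2.4 -3.9  4.4] q [-0.57  0.43  1.96 -0.    0.75  0.21]
rows [ 0.007 -0.065  0.349] turn(units; or half-turn alt) [np.float64(0.01), np.float64(-17.99)]
tilt -19.6 top z at x=0 -0.0286 x [0.017 0.021 0.023 0.027 0.029 0.033 0.035 0.039 0.042 0.045 0.047 0.05
 0.053 0.056 0.06  0.063 0.066 0.068] z [-0.016 -0.017 -0.017 -0.018 -0.019 -0.02  -0.021 -0.022 -0.022 -0.021
 -0.012 -0.005 -0.005 -0.005 -0.005 -0.005 -0.005 -0.005]
```

>>> play_rows:
  motion:
    - [0, 0, 0.1, 0, 10]
    - [0, 0, 0.2, 0, 10]
    - [0, 0, 0.3, 0, 10]
    - [0, 0, 0.4, 0, 10]
    - [0, 0, 0.4, 0, 10]

```text
clock: 22.75
position: [0.4657, -0.2129, -0.0202]
ee_rot: [0.001, 0.923, 0.386, 0.001]
contact_force: [-0.4, -2.7, 5.5]
width: 0.0143
gripper_force: 27.3
```

```bash
sed -i "s/arange(.016,.07,.003)/arange(.014,.043,.003)/" th.py; python3 - <<'E'
from th import *
togo((.4635,-.2117,-.018),-44.7); tilt()
E
```

```text
pos [ 0.4657 -0.2129 -0.0202] tool-y ang -44.64 clock 22.75 w 14.3 F [-0.4 -2.7  5.5] q [-0.56  0.45  1.97  0.    0.71  0.21]
rows [-0.017 -0.061 -0.055] turn(units; or half-turn alt) [np.float64(0.006), np.float64(-17.994)]
tilt 15.6 top z at x=0 -0.0272 x [0.016 0.019 0.022 0.025 0.028 0.031 0.034 0.036 0.04  0.042] z [-0.028 -0.03  -0.033 -0.035 -0.038 -0.04  -0.042 -0.04  -0.036 -0.032]
```

>>> play_rows:
  motion:
    - [0, 0, -0.3, 0, 10]
    - [0, 0, -1.5, 0, 10]
    - [0, 0, -3, 0, 10]
    - [0, 0, -4.5, 0, 10]
    - [0, 0, -5.8, 0, 10]
  newtons: 40

```text
clock: 23.42
position: [0.4644, -0.2114, 0.2139]
ee_rot: [0.0, 0.923, 0.386, 0.001]
contact_force: [0.8, 0.0, -0.2]
width: 0.0137
gripper_force: 43.5
```

>>> play_rows:
  motion:
    - [0, 0, -0.8, 0, 10]
    - [0, 0, -1.5, 0, 10]
    - [0, 0, -1.5, 0, 10]
    - [0, 0, -1.5, 0, 10]

```text
clock: 23.92
position: [0.4638, -0.2114, 0.2699]
ee_rot: [-0.001, 0.923, 0.386, -0.0]
contact_force: [0.5, 0.1, -0.1]
width: 0.0139
gripper_force: 43.5
```

```bash
sed -i "s/arange(.014,.043,.003)/arange(.014,.033,.0025)/" th.py; python3 - <<'E'
from th import *
L=np.array([.4912,.3106]);R=np.array([.6142,.2628]); y=(L-R)/np.linalg.norm(L-R); x=np.array([y[1],-y[0]]); slot=(L+R)/2-.084*x
print('y',y,np.degrees(np.arctan2(y[1],y[0])),'x',x,'slot',slot)
t=tilt()
togo((.6,.1,.275),np.degrees(np.arctan2(y[1],y[0]))+90)
E
```

```text
y [-0.93208997  0.36222684] 158.7629832580997 x [0.36222684 0.93208997] slot [0.52227295 0.20840444]
tilt 39.1 top z at x=0 -0.0148 x [0.015 0.018 0.021 0.023 0.025 0.028 0.03  0.033] z [-0.027 -0.029 -0.032 -0.033 -0.035 -0.038 -0.04  -0.042]
pos [ 0.4636 -0.2114  0.2695] tool-y ang -44.62 clock 23.98 w 14.2 F [-0.2  0.2 -0.9] q [-0.56  0.16  1.57  0.    1.42  0.21]
rows [ 7.935 -3.041 -0.131] turn(units; or half-turn alt) [np.float64(-29.338), np.float64(-11.338)]
```

>>> play_rows:
  motion:
    - [10.18, -2.45, 0, 6.66, 10]
    - [10.18, -2.45, 0, 6.66, 10]
    - [10.18, -2.45, 0, 6.66, 10]
    - [10.18, -2.45, 0, 6.66, 10]
    - [10.18, -2.45, 0, 6.66, 10]

```text
clock: 24.6
position: [0.6142, 0.0362, 0.2691]
ee_rot: [0.0, 0.999, -0.04, -0.002]
contact_force: [1.0, -0.5, -0.3]
width: 0.014
gripper_force: 43.5
```

```bash
python3 - <<'E'
from th import *
togo((.6795,.1474,.265),-111.24+360)
E
```

```text
pos [0.6142 0.0362 0.2691] tool-y ang -94.63 clock 24.6 w 14.0 F [ 1.  -0.5 -0.3] q [-0.05  0.32  1.35 -0.    1.48  1.6 ]
rows [ 1.404 -2.903  0.097] turn(units; or half-turn alt) [np.float64(-34.339), np.float64(-16.339)]
```

>>> play_rows:
  motion:
    - [1.4, -2.9, 0, 1.66, 10]
    - [1.4, -2.9, 0, 1.66, 10]
    - [1.4, -2.9, 0, 1.66, 10]
    - [1.4, -2.9, 0, 1.66, 10]
    - [1.4, -2.9, 0, 1.66, 10]

```text
clock: 25.22
position: [0.6778, 0.1446, 0.2705]
ee_rot: [0.0, 0.983, -0.182, -0.001]
contact_force: [0.2, -0.6, -0.2]
width: 0.0137
gripper_force: 43.5
```

```bash
python3 - <<'E'
from th import *
d=tilt(); togo((.6795,.1474,.2496),-111.24+360)
d=grab('top'); d2=grab('scene'); a=d['img'][120:300,180:340]; a=cv2.resize(a,None,fx=3,fy=3,interpolation=cv2.INTER_CUBIC)
b=cv2.resize(d2['img'][100:280,190:300],None,fx=2.9,fy=3,interpolation=cv2.INTER_CUBIC)
print(a.shape,b.shape); cv2.imwrite('pics/pre.png',np.hstack([a,b[:540]])[:,:,::-1])
s=manip.get_state(); R,_=yaw(s); p=s['position']; tip=p+R@[-.1416,0,.110]; print('tip pred',tip,proj(d,[tip]),proj(d2,[tip]))
E
```

```text
tilt 39.2 top z at x=0 -0.0143 x [0.016 0.018 0.021 0.023 0.025 0.028 0.031 0.033] z [-0.027 -0.029 -0.031 -0.033 -0.035 -0.037 -0.039 -0.041]
pos [0.678  0.1446 0.2709] tool-y ang -110.96 clock 25.27 w 13.9 F [ 0.2 -1.3 -1. ] q [ 0.11  0.44  1.15 -0.    1.55  2.05]
rows [ 0.011 -0.08   0.534] turn(units; or half-turn alt) [np.float64(-35.972), np.float64(-17.972)]
(540, 480, 3) (540, 319, 3)
tip pred [0.54601241 0.19535418 0.16137744] [[269.52947036 221.70670129]] [[278.90638856 170.46885702]]
```

View pics/pre.png

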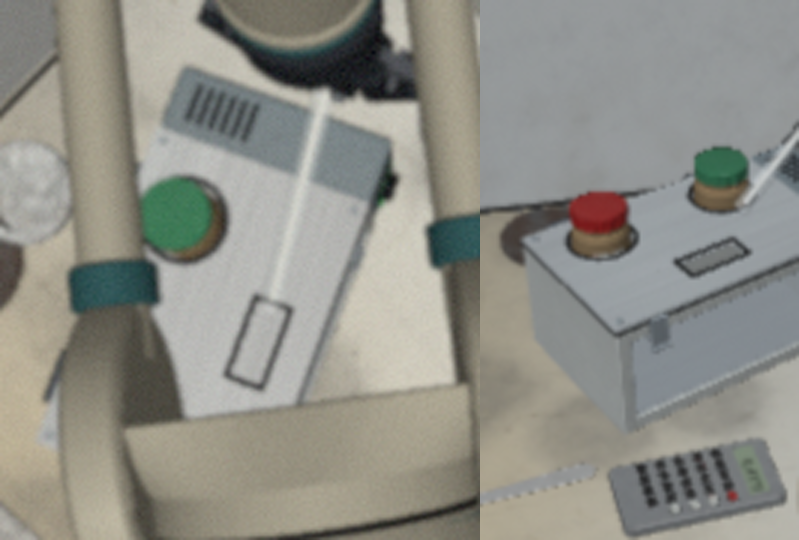

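```bash
python3 - <<'E'
from th import *
from scipy.ndimage import map_coordinates as mc
s=manip.get_state(); R,_=yaw(s); p=s['position']; th=np.radians(39.2)
pv=p+R@[0,0,-.0048]; ax=R@[-np.cos(th),0,np.sin(th)]
for n in('top','scene'):
    d=grab(n); g=cv2.cvtColor(d['img'],cv2.COLOR_RGB2GRAY).astype(float); S=d['img'].max(2).astype(float)-d['img'].min(2)
    a,b=proj(d,[pv+ax*.04,pv+ax*.1825]); t=(b-a)/np.linalg.norm(b-a); nn=np.array([-t[1],t[0]]); o=np.arange(-9,9.1,.5)
    mm=np.linalg.norm(b-a)/142.5
    print(n,'px/mm',mm.round(3),'n',nn.round(2))
    for l in(.08,.10,.12,.14,.16,.17):
        c=proj(d,[pv+ax*l])[0]; q=c+o[:,None]*nn; pr=mc(g,[q[:,1],q[:,0]],order=1); w=np.clip(pr-np.median(pr)-12,0,None); w[abs(o)>6]=0
        print(l,(w@o/w.sum()/mm).round(1) if w.sum() else None, pr.max().round(),np.median(pr).round())
    l=np.arange(.15,.2,.003); off=0
    q=np.array([proj(d,[pv+ax*k])[0] for k in l]); pr=[max(mc(g,[[y+nn[1]*e] ,[x+nn[0]*e]],order=1)[0] for e in(-3,-2,-1,0,1,2,3)) for x,y in q]; print(np.c_[l*1000,pr].round(0).tolist())
    # slot dark rectangle
    u,v=proj(d,[(.5223,.2084,.122)])[0]; x0,y0=int(u)-28,int(v)-28; m=(g[y0:y0+56,x0:x0+56]<95).astype(np.uint8)
    k,lb,st,cc=cv2.connectedComponentsWithStats(m); 
    for i in range(1,k):
        if st[i,4]>20:
            ct=max(cv2.findContours((lb==i).astype(np.uint8),0,1)[0],key=cv2.contourArea); print('slot?',st[i],cv2.minAreaRect((onplane(d,ct[:,0]+[x0,y0],.122)[:,:2]*1000).astype(np.float32)))
E
```

```text
top px/mm 0.415 n [-0.97 -0.25]
0.08 0.0 205.0 182.0
0.1 -0.5 205.0 183.0
0.12 -0.6 206.0 184.0
0.14 -0.5 206.0 184.0
0.16 -0.9 206.0 184.0
0.17 -0.4 205.0 183.0
[[150.0, 206.0], [153.0, 205.0], [156.0, 206.0], [159.0, 206.0], [162.0, 203.0], [165.0, 205.0], [168.0, 206.0], [171.0, 204.0], [174.0, 195.0], [177.0, 171.0], [180.0, 162.0], [183.0, 181.0], [186.0, 190.0], [189.0, 184.0], [192.0, 180.0], [195.0, 180.0], [198.0, 182.0]]
slot? [ 0  0 12  3 22] ((583.7468872070312, 259.8583068847656), (24.362926483154297, 4.441241264343262), 88.90782165527344)
slot? [ 0 39  4 17 36] ((482.76348876953125, 269.0593566894531), (6.588771343231201, 34.91581726074219), 89.71244812011719)
scene px/mm 0.383 n [-0.78 -0.63]
0.08 2.4 185.0 149.0
0.1 2.3 180.0 150.0
0.12 3.1 187.0 135.0
0.14 3.7 194.0 152.0
0.16 2.4 183.0 149.0
0.17 2.7 179.0 151.0
[[150.0, 196.0], [153.0, 192.0], [156.0, 184.0], [159.0, 187.0], [162.0, 189.0], [165.0, 186.0], [168.0, 184.0], [171.0, 175.0], [174.0, 152.0], [177.0, 153.0], [180.0, 155.0], [183.0, 156.0], [186.0, 157.0], [189.0, 157.0], [192.0, 157.0], [195.0, 158.0], [198.0, 157.0]]
slot? [ 22   0  18   6 100] ((635.2798461914062, 280.1678771972656), (27.550539016723633, 49.10096740722656), 33.231483459472656)
slot? [20  5 17  9 77] ((599.1477661132812, 266.25262451171875), (33.31045150756836, 56.52460479736328), 11.121346473693848)
slot? [15 22 26 13 72] ((524.412109375, 210.958740234375), (31.707256317138672, 64.97666931152344), 68.84292602539062)
slot? [13 30 43 18 59] ((495.334716796875, 168.03973388671875), (6.027908802032471, 129.2552947998047), 68.53975677490234)
slot? [ 8 50  4  6 22] ((412.2746887207031, 185.79489135742188), (20.841270446777344, 7.3495073318481445), 36.94231033325195)
```

>>> play_rows:
  motion:
    - [0.01, -0.08, 0.2, 0.03, 10]
    - [0.01, -0.08, 0.5, 0.03, 10]
    - [0.01, -0.08, 0.5, 0.03, 10]
    - [0.01, -0.08, 0.5, 0.03, 10]

```text
clock: 25.98
position: [0.6801, 0.149, 0.2507]
ee_rot: [0.0, 0.983, -0.184, -0.0]
contact_force: [-0.9, 0.5, -0.0]
width: 0.0141
gripper_force: 43.5
```

```bash
cat > ins.py <<'E'
from th import *
s=manip.get_state(); f=np.array([.5638,.1923,.1486]); dr=np.array([-.7223,.2807,-.632]); e=s['position']-f; D=-(e@dr); r=e+D*dr
R,y=yaw(s); print('D left mm',(D*1000).round(1),'off-line in tool mm',(R.T@r*1000).round(1),'ty',y.round(2),'F',s['contact_force'].round(1),'M',s['moment'].round(2),'pos',s['position'].round(4)); togo(f)
E
python3 ins.py
```

```text
D left mm 160.7 off-line in tool mm [-0.4 -1.7 -0.5] ty -111.17 F [-0.9  0.5 -0. ] M [-0.06 -0.01 -0.07] pos [0.6801 0.149  0.2507]
pos [0.6801 0.149  0.2507] tool-y ang -111.17 clock 25.98 w 14.1 F [-0.9  0.5 -0. ] q [0.12 0.45 1.18 0.   1.51 2.06]
rows [-3.101  0.04   2.553] turn(units; or half-turn alt) None
```

>>> play_rows:
  motion:
    - [0, 0.04, 0, 0, 10]
    - [-0.34, 0.04, 0.28, 0, 10]
    - [-0.68, 0.04, 0.56, 0, 10]
    - [-1.02, 0.04, 0.84, 0, 10]
    - [-1.02, 0.04, 0.84, 0, 10]

```text
clock: 26.6
position: [0.6404, 0.1623, 0.2171]
ee_rot: [0.0, 0.983, -0.183, -0.001]
contact_force: [0.2, 0.5, -0.9]
width: 0.014
gripper_force: 43.5
```

```bash
python3 ins.py
```

```text
D left mm 107.0 off-line in tool mm [-0.7  0.2 -0.9] ty -111.14 F [ 0.2  0.5 -0.9] M [-0.   -0.03  0.  ] pos [0.6404 0.1623 0.2171]
pos [0.6404 0.1623 0.2171] tool-y ang -111.14 clock 26.6 w 14.0 F [ 0.2  0.5 -0.9] q [0.14 0.41 1.33 0.   1.4  2.08]
rows [-2.054 -0.009  1.715] turn(units; or half-turn alt) None
```

>>> play_rows:
  motion:
    - [-0.25, 0, 0.22, 0, 10]
    - [-0.5, 0, 0.42, 0, 10]
    - [-0.75, 0, 0.63, 0, 10]
    - [-1.0, 0, 0.83, 0, 10]
    - [-1.0, 0, 0.83, 0, 10]

```text
clock: 27.22
position: [0.6028, 0.1769, 0.1834]
ee_rot: [0.0, 0.983, -0.183, -0.001]
contact_force: [-0.2, -0.7, -0.9]
width: 0.0139
gripper_force: 43.5
```

```bash
python3 ins.py
```

```text
D left mm 54.5 off-line in tool mm [-0.3  0.2 -0.3] ty -111.14 F [-0.2 -0.7 -0.9] M [-0.03 -0.02 -0.01] pos [0.6028 0.1769 0.1834]
pos [0.6028 0.1769 0.1834] tool-y ang -111.14 clock 27.23 w 13.9 F [-0.2 -0.7 -0.9] q [0.17 0.38 1.46 0.   1.3  2.11]
rows [-1.047 -0.009  0.871] turn(units; or half-turn alt) None
```

>>> play_rows:
  motion:
    - [-0.26, 0, 0.22, 0, 10]
    - [-0.52, 0, 0.43, 0, 10]
    - [-0.78, 0, 0.65, 0, 10]
    - [-1.04, 0, 0.87, 0, 10]
    - [-1.04, 0, 0.87, 0, 10]

```text
clock: 27.85
position: [0.5638, 0.1919, 0.1484]
ee_rot: [0.0, 0.983, -0.183, -0.001]
contact_force: [-0.2, -1.0, 0.0]
width: 0.014
gripper_force: 43.5
```

>>> play_rows:
  motion:
    - [0, 0, 0, 0, 10]
    - [0, 0, 0, 0, 10]
    - [0, 0, 0, 0, 10]

```text
clock: 28.22
position: [0.5659, 0.1916, 0.1496]
ee_rot: [-0.0, 0.983, -0.184, 0.0]
contact_force: [-0.6, 0.3, -0.7]
width: 0.014
gripper_force: 43.5
```

```bash
python3 - <<'E'
import ins
from th import *
tilt(); d=grab('scene'); b=cv2.resize(d['img'][130:250,200:340],None,fx=4,fy=4,interpolation=cv2.INTER_CUBIC)
s=manip.get_state(); R,_=yaw(s); th=np.radians(39.2); pv=s['position']+R@[0,0,-.0048]; ax=R@[-np.cos(th),0,np.sin(th)]
print('tip',pv+ax*.1825,proj(d,[pv+ax*.1825,pv+ax*.0535])-[200,130]); cv2.imwrite('pics/fin.png',b[:,:,::-1])
E
```

```text
D left mm 2.4 off-line in tool mm [ 0.4 -0.1  0.5] ty -111.19 F [-0.6  0.3 -0.7] M [-0.   -0.04  0.03] pos [0.5659 0.1916 0.1496]
pos [0.5659 0.1916 0.1496] tool-y ang -111.19 clock 28.23 w 14.0 F [-0.6  0.3 -0.7] q [0.21 0.36 1.58 0.   1.19 2.15]
rows [-0.056  0.002  0.026] turn(units; or half-turn alt) None
tilt 37.4 top z at x=0 -0.0151 x [0.016 0.018 0.021 0.023 0.025 0.028 0.031 0.033] z [-0.027 -0.029 -0.031 -0.033 -0.035 -0.036 -0.039 -0.041]
tip [0.43388932 0.2426801  0.0389403 ] [[40.77821217 93.79173172]
 [71.64929708 55.60615989]]
```

View pics/fin.png

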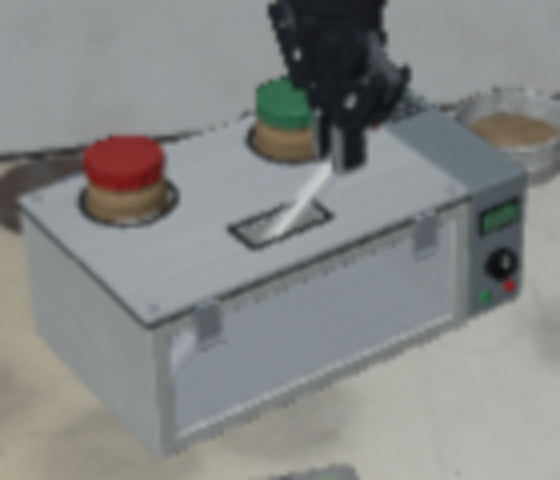

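>>> play_rows:
  motion:
    - [-0.06, 0, 0.05, 0, 10]
    - [-0.12, 0, 0.1, 0, 10]
    - [-0.12, 0, 0.1, 0, 10]
    - [-0.12, 0, 0.1, 0, 10]
    - [-0.12, 0, 0.1, 0, 10]

```text
clock: 28.95
position: [0.561, 0.1934, 0.1454]
ee_rot: [-0.0, 0.983, -0.184, 0.0]
contact_force: [0.7, -0.0, 0.5]
width: 0.014
gripper_force: 43.5
```

>>> play_rows:
  motion:
    - [0, 0, 0, 0, 10]
    - [0, 0, 0, 0, 10]
    - [0, 0, 0, 0, 10]
    - [0, 0, 0, 0, 10]

```text
clock: 29.45
position: [0.5609, 0.1934, 0.1454]
ee_rot: [-0.0, 0.983, -0.184, -0.0]
contact_force: [-0.4, -0.1, -0.4]
width: 0.0144
gripper_force: 43.5
```

```bash
python3 - <<'E'
import ins
from th import *
d=tilt()
m=capmask(d,'red'); u,v,X=cloud(d); s=manip.get_state(); R,_=yaw(s); L=(X-s['position'])@R
k=(m[v,u]>0)&(abs(L[:,1])<.01)&(L[:,2]<0); th=np.radians(38.7)
a=L[k,0]*np.cos(th)-(L[k,2]+.0048)*np.sin(th); print('cap extent along axis',np.percentile(a,[1,50,99]).round(4))
E
```

```text
D left mm -4.4 off-line in tool mm [0.4 0.1 0.5] ty -111.17 F [-0.4 -0.1 -0.4] M [ 0.01 -0.02  0.  ] pos [0.5609 0.1934 0.1454]
pos [0.5609 0.1934 0.1454] tool-y ang -111.17 clock 29.45 w 14.4 F [-0.4 -0.1 -0.4] q [0.21 0.36 1.6  0.   1.18 2.16]
rows [ 0.076 -0.001 -0.081] turn(units; or half-turn alt) None
tilt 36.0 top z at x=0 -0.0159 x [0.015 0.018 0.021 0.023 0.026 0.028 0.031 0.033] z [-0.027 -0.029 -0.031 -0.033 -0.034 -0.036 -0.038 -0.04 ]
cap extent along axis [0.031  0.0502 0.0521]
```

```bash
python3 - <<'E'
from th import *
for _ in range(3): d=tilt()
d=grab('scene'); cv2.imwrite('pics/fin2.png',cv2.resize(d['img'][145:205,240:300],None,fx=9,fy=9,interpolation=cv2.INTER_CUBIC)[:,:,::-1])
s=manip.get_state(); R,_=yaw(s); 
for t in(36,39.2):
    th=np.radians(t); pv=s['position']+R@[0,0,-.0055]; ax=R@[-np.cos(th),0,np.sin(th)]
    print(t,((proj(d,[pv+ax*.02,pv+ax*.045,pv+ax*.058])-[240,145])*9).round(0).tolist())
E
```

```text
tilt 36.3 top z at x=0 -0.0157 x [0.016 0.018 0.02  0.023 0.026 0.028 0.031 0.033] z [-0.027 -0.029 -0.031 -0.033 -0.034 -0.036 -0.038 -0.04 ]
tilt 36.7 top z at x=0 -0.0155 x [0.015 0.018 0.021 0.023 0.026 0.028 0.031 0.033] z [-0.027 -0.029 -0.031 -0.033 -0.034 -0.036 -0.038 -0.041]
tilt 36.8 top z at x=0 -0.0154 x [0.016 0.018 0.02  0.023 0.025 0.028 0.03  0.033] z [-0.027 -0.029 -0.031 -0.033 -0.034 -0.036 -0.038 -0.041]
36 [[341.0, 290.0], [284.0, 354.0], [255.0, 388.0]]
39.2 [[343.0, 292.0], [289.0, 358.0], [261.0, 393.0]]
```

View pics/fin2.png

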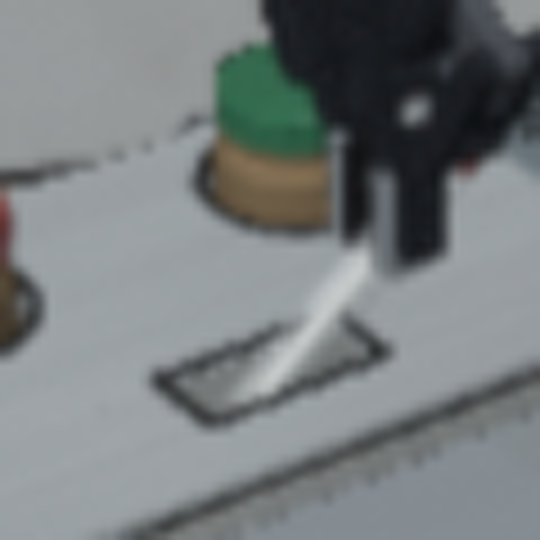

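>>> play_rows:
  motion:
    - [0.05, 0, 0, 0, 10]
    - [0.1, 0, 0, 0, 10]
    - [0.1, 0, 0, 0, 10]
    - [0.1, 0, 0, 0, 10]
    - [0.1, 0, 0, 0, 10]

```text
clock: 30.32
position: [0.5646, 0.192, 0.1454]
ee_rot: [-0.0, 0.983, -0.184, -0.0]
contact_force: [0.4, 0.1, -0.1]
width: 0.0138
gripper_force: 43.5
```

>>> play_rows:
  motion:
    - [0, 0, 0, 0, 10]
    - [0, 0, 0, 0, 10]
    - [0, 0, 0, 0, 10]
    - [0, 0, 0, 0, 10]

```text
clock: 30.82
position: [0.5647, 0.1919, 0.1454]
ee_rot: [-0.0, 0.983, -0.184, 0.0]
contact_force: [-0.3, -0.3, -0.2]
width: 0.0137
gripper_force: 43.5
```

```bash
python3 - <<'E'
import ins
from th import *
for _ in range(2): tilt()
s=manip.get_state(); R,_=yaw(s); y=np.array([-.9321,.3622,0]); sl=np.array([.5223,.2084,.12])
for t in(36,39.2):
    th=np.radians(t); pv=s['position']+R@[0,0,-.0155+.0075/np.cos(th)]; ax=R@[-np.cos(th),0,np.sin(th)]; q=(pv[2]-.12)/np.sin(th); tip=pv+ax*.182
    print(t,'inside',.182-q,'cross y',(pv+ax*q-sl)@y,'tip y from slot',(tip-sl)@y,'tip z',tip[2])
print(manip.sign_off())
E
```

```text
D left mm -1.3 off-line in tool mm [2.  0.  2.4] ty -111.18 F [-0.3 -0.3 -0.2] M [-0.04 -0.08  0.02] pos [0.5647 0.1919 0.1454]
pos [0.5647 0.1919 0.1454] tool-y ang -111.18 clock 30.82 w 13.7 F [-0.3 -0.3 -0.2] q [0.21 0.37 1.59 0.   1.18 2.15]
rows [-0.024 -0.001 -0.08 ] turn(units; or half-turn alt) None
tilt 36.5 top z at x=0 -0.0156 x [0.016 0.018 0.02  0.023 0.025 0.028 0.031 0.033] z [-0.027 -0.029 -0.031 -0.033 -0.034 -0.036 -0.038 -0.04 ]
tilt 36.7 top z at x=0 -0.0155 x [0.016 0.018 0.021 0.023 0.025 0.028 0.03  0.033] z [-0.027 -0.029 -0.031 -0.033 -0.034 -0.036 -0.038 -0.04 ]
36 inside 0.12822446598106352 cross y -0.0019548576697685682 tip y from slot 0.10178059965102108 tip z 0.044631104922253764
39.2 inside 0.13263383460503714 cross y -0.007204136021113564 tip y from slot 0.09557938443733713 tip z 0.03617110380812048
the job is handed in; nothing more can be done
None
```

Job handed in: both jars measured fully down in their pockets, and the thermometer held at about 37° through the slot, roughly 130 of its 233 mm inside and its end an estimated 13 mm or more from the floor and walls; I worked out the end's position from the grip and tilt and did not see it clearly through the window.

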